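# Load the spindle and hold the dead-man lever

## Task

Slide the amber sleeve over the upright spindle shaft until it sits fully home on the shoulder, and let go of it. Then press down the dead-man lever at its red pad with the gripper to half its travel (lever level, yellow pointer in the green band) and finish while still holding it there; never press it right down to its stop, as that trips the spindle. Leave the other things on the bench where they are.

Things in the scene. Friction and masses are not known exactly. Their poses are not given: they have to be found in the camera images.
- amber_sleeve: Amber (orange) sleeve: a turned tube 44 mm outside diameter, 21 mm bore, 40 mm tall, about 60 g, standing on end on the bench. Origin at the centre of its underside, z along the bore. The one to load. The three sleeves differ only in colour and stand in any order.
- spindle: Upright finishing spindle, bolted down: blue round housing 104 mm diameter and 42 mm tall (four 22 mm feet at its rim reach 65 mm from the axis), on it an aluminium shoulder 52 mm diameter whose top is 50 mm above the bench, and a steel shaft 18 mm diameter that rises 50 mm above the shoulder, its last 6 mm tapered to 10 mm diameter. Origin on the shaft axis at bench level, z up.
- spindle_seat (a point): Centre of the top face of the shoulder on the shaft axis, 50 mm above the bench: the sleeve's underside (its origin) comes to this point when fully home; the shaft then stands 10 mm proud of the sleeve.
- spindle_tip (a point): Top end of the spindle shaft, 100 mm above the bench.
- paddle (a joint): Angle of the spring-loaded dead-man lever, rad: 0 = released (lever slopes up towards the pad), 0.13 = half travel (lever level, yellow pointer in the green band of the gauge post), 0.26 = right down on its stop (tripped). The green band is about 0.13 +/- 0.045. It springs back when let go.
- pad_top (a point): Centre of the top face of the red press pad (42 mm along the lever, 46 mm across, 10 mm thick) on the lever's free end, 110 mm from the pivot. Released it is about 84 mm above the bench, at half travel 70 mm, right down 56 mm. It takes about 4.5 N to start moving, about 8 N at half travel and about 11.5 N at the stop.
- lever_base: Grey base plate of the lever, bolted down, 190 x 85 x 8 mm; its long side is its x axis. The pivot cheeks (70 mm tall) stand 60 mm towards +x of the origin, the pad lies 50 mm towards -x. Beside the pad, 43 mm towards +y, stands the gauge post, 12 mm square and 72 mm tall: red band 41-50 mm, green band 50-60 mm, white band 60-72 mm above the bench. Origin at the underside.
- black_sleeve: Black sleeve: a turned tube 44 mm outside diameter, 21 mm bore, 40 mm tall, about 60 g, standing on end on the bench. Origin at the centre of its underside, z along the bore. Leave alone.
- white_sleeve: White sleeve: a turned tube 44 mm outside diameter, 21 mm bore, 40 mm tall, about 60 g, standing on end on the bench. Origin at the centre of its underside, z along the bore. Leave alone.
- polish_jar: Jar with steel cap, 52 mm diameter, 60 mm tall. Origin at the centre of its underside. Leave alone.
- chuck: Loose steel three-jaw chuck, 68 mm diameter, 44 mm tall. Origin at the centre of its underside. Leave alone.
- screwdriver: Screwdriver lying on the bench, about 200 mm long along its x axis. Leave alone.
- brush: Brush lying on the bench, long along its x axis. Leave alone.
- wood_blank: Dark wooden turning blank 30 x 120 x 30 mm lying on the bench, long along its y axis. Origin at the centre of its underside. Leave alone.
Things that resemble listed ones, but are neither listed nor needed, are in the scene too. Leave any turquoise look-alike of the lever_base alone.

How it is judged (in metres and radians):
On the way, in this order (a step that is already met when the one before it is completed fails the run):
1. the amber sleeve is fully home on the spindle shoulder and let go, with the lever still released (horizontal distance between amber_sleeve and spindle_seat below 0.004 m and z of amber_sleeve in the frame of spindle_seat between -0.003 and 0.003 m and angle between amber_sleeve's own z axis and vertical below 0.08 rad and contact force between each of the arm, the fingers and amber_sleeve below 0.2 N and value of joint paddle below 0.04 rad), for 0.2 s.
2. the lever is held at half travel by the gripper (value of joint paddle between 0.085 and 0.175 rad and contact force between any of the fingers, the arm and paddle above 3 N), for 0.5 s.
At the end, for the whole second after the job is handed in: The amber sleeve rests on the spindle shoulder (within 3 mm in height, 4 mm of the axis, 0.08 rad of upright), at rest and not touched, and the gripper still holds the lever at half travel (0.085 to 0.175 rad) with more than 3 N on the lever (all of step 2 and horizontal distance between amber_sleeve and spindle_seat below 0.004 m and z of amber_sleeve in the frame of spindle_seat between -0.003 and 0.003 m and angle between amber_sleeve's own z axis and vertical below 0.08 rad and contact force between each of the arm, the fingers and amber_sleeve below 0.2 N and linear speed of amber_sleeve below 0.02 m/s); the arm keeps its last pose, push and grip.
It fails at once if the lever is pressed right down (beyond 0.24 rad) (value of joint paddle above 0.24 rad).
It fails at once if another thing on the bench is moved by more than 30 mm (distance of any of black_sleeve, white_sleeve, polish_jar, chuck, screwdriver, brush, wood_blank from where it was at the start of the episode above 0.03 m).
It also fails if it takes over 56 s, if anything falls off the work surface, if the arm or the gripper's body presses on something with over 40 N, if the wrist force passes 120 N, or if a joint passes its speed limit or range.

## Robot

A 7-joint arm with a two-finger parallel gripper is mounted at the origin on the work surface. World frame = base frame: x ahead of the robot, y to its left, z up, the work surface at z = 0. Lengths are in m, angles in degrees, forces in N, time in s.
With the tool pointing down it reaches from about 0.425 to 0.875 m from the base axis. Payload 4.7 kg.
Tool frame: the origin (TCP) lies at the very end of the fingers, on their centre line; the grasp point (between the pads) lies 19 mm behind it; z points along the fingers, y is the line along which they close (so a half turn about z gives the same grasp; the last joint's range is limited). The gripper opens to 87 mm and grips with 3 to 60 N. Pads are 19 mm wide; open, the fingers measure 117 mm over their backs; the gripper's body (75 mm by 190 mm) begins 51 mm behind the grasp point.
Start: joints at [-69.666, 18.392, -4.016, 83.108, 1.295, 78.541, -3.26], TCP at [0.217, 0.613, 0.223] pointing down, gripper open.
Joint ranges: [-163.93, 163.93], [-17.29, 119.83], [-79.2, 71.16], [3.27, 140.29], [-89.18, 269.18], [5.43, 117.66], [-154.24, 154.24]. Speed limits (degrees/s): [147.25, 147.25, 180, 180, 180, 180, 180].

## Interface

Orientations are given as [roll, pitch, yaw] about the fixed x, y, z axes, in that order (R = Rz(yaw) Ry(pitch) Rx(roll)).
In Python, from cell import telemetry, cams, env gives the robot as it stands.
- The arm moves only by the tool arm_command, never from a script. Its argument "series" is text: rows parted by semicolons, each of 5 numbers parted by spaces: the shift along the tool's x, y, z in mm, then the turn about the tool's z in rad, then the closure in counts, from 0 (fully open) to 255 (shut). A call has 1 to 20 rows; each row shifts and turns the commanded pose from where the row before left it, along the tool's axes as they then stand; what a row does not reach is not made up. A row lasts 1/12 s, in which the tool goes at most 41.7 mm and 7.16 degrees, less where a joint would pass 70% of its speed; a pose out of reach is approached as far as the arm can. A call is refused whole if a number of a shift passes 41.7 or a number of a turn 0.125, either way. A call with a gripper value outside its range is refused whole. The fingers move at their own pace and stop on an object; "squeeze" is the grip in N (left out, the last holds). Time passes only in rows, so rows that do not move let the fingers close. It gives the time, the measured TCP pose, the force, the opening and the grip force at its end, in the units of the state.
- telemetry.get_obs(): the state, without advancing time (a new reading comes with each control period).
- cams.read_camera(name): name is "scene" or "top" or "wrist"; returns the picture (420x560x3 uint8, blue, green, red); there is no depth.
- cams.calibration(name): a dict with "K" (3x3 intrinsics, pixels), "origin" and "rotation" of the camera in the world; the wrist camera has in their place "hand_eye" (4x4, takes a point from camera to tool coordinates, whose origin is the TCP and whose axes are the flange's). Camera axes: x right, y down, z forward; pixel columns grow to the right and rows downward; lengths in m; the calibration is good to about 2 mm. The wrist camera is an equidistant fisheye: a pixel r from the principal point sees the ray r / f radians off the axis. A picture is of the moment at which its call begins: read the wrist's pose just before it. calibration takes no time and is no camera call.
- env.sign_off(): hands the job in; it is judged then, once.
The state is a dict: "time_s": time; "qpos": joint angles; "joint_velocities": joint speeds; "effort": joint torques, N m; "tool_pos": TCP position; "tool_rot": TCP orientation; "force": force on the tool from outside, world axes, zero at the start; "wrist_torque": the same for the moment, N m; "grip_width": finger opening in m; "grasp_force": force on a finger pad.
Only numpy, scipy, OpenCV 4.12 (cv2) and the standard library are available. Lean on these libraries where they do the work, as an engineer would, in place of code of your own. Each camera call takes 0.05 s, during which the arm holds its last target. There are 200 camera calls.

## Working session

There is one attempt and no reset: what is moved stays moved. The work goes in short steps, Python scripts to look and compute and a tool call to move; the robot and the scene stay as the last step left them, time stands still between calls to the robot, and variables do not carry over. Pictures are saved under pics/ and viewed, at most 10 in all, crops included, and the job is handed in when it is done.

Besides the shell and the picture viewer there is one more tool, called as a command line: name --argument value ..., lists and objects as JSON in quotes. arm_command: Moves the arm, as the interface text tells. Its arguments: {"type":"object","properties":{"series":{"type":"string"},"squeeze":{"type":"number"}},"required":["series"]}

```bash
mkdir -p pics
python3 - <<'E'
from cell import telemetry,cams
import cv2,numpy as np
print(telemetry.get_obs())
for n in ["scene","top","wrist"]:
    c=cams.calibration(n);print(n,{k:np.round(v,4).tolist() if not isinstance(v,str) else v for k,v in c.items()})
for n in ["top","scene"]:
    cv2.imwrite(f"pics/{n}0.png",cams.read_camera(n))
E
```

```text
{'time_s': 0.0, 'qpos': array([-69.66660518,  18.43813071,  -4.01350015,  83.17488556,
         1.29445952,  78.54167037,  -3.26035354]), 'joint_velocities': array([0.07835517, 0.006692  , 0.00885384, 0.03239132, 0.01692959,
       0.02235313, 0.07643332]), 'effort': array([-2.47029431e-05, -4.91283882e+01, -4.04010639e-01, -3.12530029e+01,
       -6.39976957e-02,  4.35311103e-02,  1.65071133e-04]), 'tool_pos': array([0.21712665, 0.61206958, 0.22147192]), 'tool_rot': array([-1.79890519e+02,  5.94022294e-03,  1.60473971e+02]), 'force': array([-0.4065516 , -0.01233671,  0.8318378 ]), 'wrist_torque': array([-0.00341793, -0.0155477 , -0.01826642]), 'grasp_force': 0.0, 'grip_width': 0.08698766510170518}
scene {'K': [[424.3069, 0.0, 281.5928], [0.0, 424.3069, 204.5821], [0.0, 0.0, 1.0]], 'origin': [1.3186, -0.1337, 0.6928], 'rotation': [-126.109, -1.1714, 85.0543]}
top {'K': [[531.8948, 0.0, 291.3021], [0.0, 531.8948, 208.2394], [0.0, 0.0, 1.0]], 'origin': [0.3942, -0.0321, 1.5551], 'rotation': [-176.6333, 0.4781, -89.1625]}
wrist {'K': [[325.1923, 0.0, 277.1631], [0.0, 325.1923, 217.6077], [0.0, 0.0, 1.0]], 'hand_eye': [[0.0, -0.9589, -0.2838, 0.0786], [1.0, -0.0, 0.0002, -0.0001], [-0.0002, -0.2838, 0.9589, -0.1615], [0.0, 0.0, 0.0, 1.0]]}
```

View pics/top0.png

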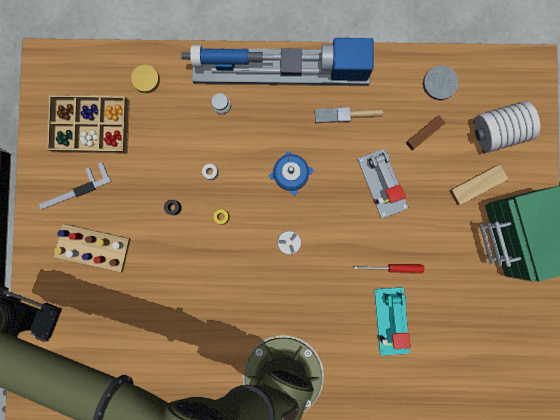

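View pics/scene0.png

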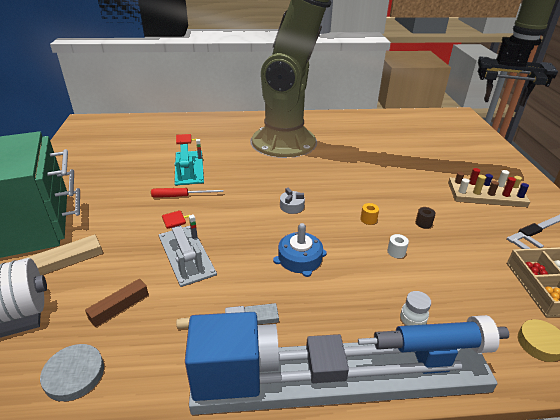

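The top view shows the amber sleeve at (221,216), the spindle at (291,172), the grey lever with its red pad at (396,193) and its pivot at (376,160). Next I'll convert these to world coordinates.

```bash
cat > h.py <<'E'
from cell import telemetry,cams
import cv2,numpy as np
from scipy.spatial.transform import Rotation as R
def pose():
    o=telemetry.get_obs(); return R.from_euler('xyz',o['tool_rot'],degrees=True).as_matrix(),o['tool_pos'],o
def ray(n,uv,P=None):
    c=cams.calibration(n);K=c['K'];x=(np.array(uv,float)-[K[0][2],K[1][2]])/K[0][0]
    if n!='wrist': return R.from_euler('xyz',c['rotation'],degrees=True).as_matrix()@[*x,1],np.array(c['origin'])
    t=np.linalg.norm(x);d=np.array([*(x/max(t,1e-9)*np.sin(t)),np.cos(t)]);H=np.array(c['hand_eye']);Rt,p=P
    return Rt@H[:3,:3]@d,Rt@H[:3,3]+p
def at(n,uv,z,P=None):
    d,o=ray(n,uv,P);return o+d*(z-o[2])/d[2]
def proj(n,X,P=None):
    c=cams.calibration(n);K=c['K']
    if n!='wrist': Rm=R.from_euler('xyz',c['rotation'],degrees=True).as_matrix();q=Rm.T@(X-np.array(c['origin']));x=q[:2]/q[2]
    else:
        H=np.array(c['hand_eye']);q=H[:3,:3].T@(P[0].T@(X-P[1])-H[:3,3]);r=np.hypot(q[0],q[1]);x=q[:2]/r*np.arctan2(r,q[2])
    return x*K[0][0]+[K[0][2],K[1][2]]
def blobs(im,lo,hi,amin=30):
    m=cv2.inRange(cv2.cvtColor(im,cv2.COLOR_BGR2HSV),np.array(lo),np.array(hi))
    n,l,s,c=cv2.connectedComponentsWithStats(m)
    return [(s[i].tolist(),c[i].round(1).tolist()) for i in range(1,n) if s[i][4]>=amin]
E
python3 - <<'E'
from h import *
im=cv2.imread('pics/top0.png')
print('amber',blobs(im,(20,150,100),(32,255,255)))
print('red',blobs(im,(0,170,120),(6,255,255)))
b=[x for x in blobs(im,(100,130,50),(120,255,255),200)];print('blue',b)
print('amber',at('top',(221,216),.04)); print('spindle',at('top',(291,172),.042),at('top',(291,170),.1))
print('pad',at('top',(396,193),.084),'bases',[at('top',p,.008) for p in [(360,155),(384,150),(408,208),(382,217)]])
E
```

```text
amber [([213, 209, 13, 15, 66], [218.2, 216.8])]
red [([386, 185, 20, 18, 209], [395.3, 193.0]), ([390, 265, 34, 8, 244], [406.7, 268.4])]
blue [([333, 38, 40, 33, 1257], [352.8, 53.6]), ([200, 49, 48, 18, 762], [223.7, 56.6]), ([270, 152, 43, 43, 762], [290.7, 172.7])]
amber [0.45807966 0.18216124 0.04      ]
spindle [ 0.58682933 -0.01579675  0.042     ] [ 0.58497957 -0.01634082  0.1       ]
pad [ 0.52690899 -0.30802379  0.084     ] bases [array([ 0.64395199, -0.21671071,  0.008     ]), array([ 0.6596386 , -0.28680861,  0.008     ]), array([ 0.49047094, -0.35725583,  0.008     ]), array([ 0.46319609, -0.28186705,  0.008     ])]
```

arm_command --series "-18.5 -16.2 4 0 0;-18.5 -16.2 4 0 0;-18.5 -16.2 4 0 0;-18.5 -16.2 4 0 0;-18.5 -16.2 4 0 0;-18.5 -16.2 4 0 0;-18.5 -16.2 4 0 0;-18.5 -16.2 4 0 0;-18.5 -16.2 4 0 0;-18.5 -16.2 4 0 0;-18.5 -16.2 4 0 0;-18.5 -16.2 4 0 0;-18.5 -16.2 4 0 0;-18.5 -16.2 4 0 0;-18.5 -16.2 4 0 0;-18.5 -16.2 4 0 0;-18.5 -16.2 4 0 0;-18.5 -16.2 4 0 0;-18.5 -16.2 4 0 0;-18.5 -16.2 4 0 0"

```text
time_s: 1.77
tool_pos: [0.4579, 0.1823, 0.1421]
tool_rot: [-180.0, -0.0, 160.5]
force: [0.8, 0.2, -0.3]
grip_width: 0.0869
grasp_force: 0.0
```

arm_command --series "0 0 0 0 0;0 0 0 0 0;0 0 0 0 0"

```text
time_s: 2.02
tool_pos: [0.4573, 0.1841, 0.1424]
tool_rot: [180.0, -0.0, 160.5]
force: [-0.5, 0.5, 0.3]
grip_width: 0.0867
grasp_force: 0.0
```

Run:
```python
from h import *
r,p,o=pose();im=cams.read_camera('wrist');cv2.imwrite('pics/w1.png',im)
print(p,o['tool_rot'],o['qpos'],o['time_s'])
print(proj('wrist',np.array([.458,.182,.04]),(r,p)),proj('wrist',p,(r,p)))
print(blobs(im,(12,150,60),(32,255,255),200))
```

```text
[0.45725627 0.1840974  0.1423519 ] [ 1.79995210e+02 -4.09070442e-02  1.60486895e+02] [-40.97532486   2.32969321  16.41762269 111.43693143  -0.75343902
  66.35613978  46.21883972] 2.0167
[275.12295739 219.90530524] [277.2199464  271.40162003]
[([69, 0, 326, 269, 33594], [243.2, 137.4]), ([536, 37, 24, 20, 286], [550.7, 47.5]), ([108, 275, 20, 48, 309], [115.8, 299.0]), ([427, 275, 21, 26, 211], [438.8, 284.3]), ([251, 320, 265, 39, 3083], [382.5, 344.0])]
```

View pics/w1.png

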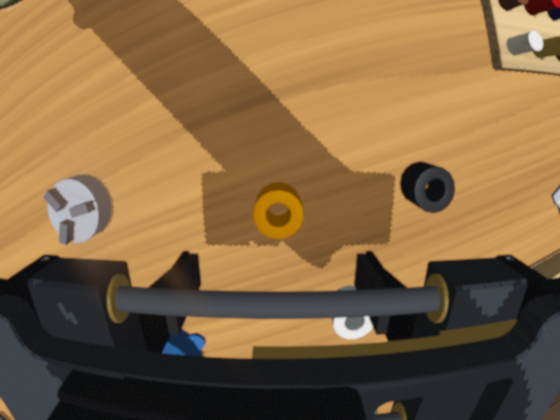

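The wrist view shows the amber sleeve with its bore centred near (278,210), between the fingers and clear of the other sleeves. I'll measure it.

Run:
```python
from h import *
r,p,o=pose();im=cv2.imread('pics/w1.png')
b=[x for x in blobs(im,(18,215,120),(30,255,255),200)];print(b)
hsv=cv2.cvtColor(im,cv2.COLOR_BGR2HSV);print(hsv[184:242:4,278].tolist(),hsv[209,250:308:3].tolist())
for z,uv in ((.04,(278,209)),):
  a=at('wrist',uv,z,(r,p));print(a,(r.T@(a-p))*1000)
```

```text
[([253, 189, 51, 50, 1549], [277.8, 213.3])]
[[18, 255, 108], [18, 255, 112], [21, 255, 189], [20, 255, 189], [20, 255, 186], [16, 157, 130], [15, 153, 127], [15, 152, 134], [19, 246, 110], [19, 255, 110], [18, 255, 111], [20, 255, 181], [20, 255, 185], [20, 255, 181], [16, 161, 135]] [[16, 155, 133], [17, 195, 145], [20, 255, 183], [20, 255, 185], [20, 255, 187], [20, 255, 181], [18, 211, 123], [16, 153, 128], [15, 153, 127], [15, 153, 125], [15, 151, 125], [16, 155, 127], [16, 159, 128], [19, 255, 145], [20, 255, 186], [20, 255, 188], [21, 255, 191], [20, 255, 186], [16, 160, 134], [16, 153, 133]]
[0.44976372 0.18794291 0.04      ] [  8.05832226   0.69579369 102.48897713]
```

arm_command --series "4 0.7 14 0 0;0 0 18 0 0;0 0 18 0 0;0 0 18 0 0;0 0 18 0 0;0 0 18 0 0;0 0 15 0 0;0 0 10 0 0;0 0 5 0 0;0 0 0 0 0;0 0 0 0 120;0 0 0 0 255;0 0 0 0 255;0 0 0 0 255;0 0 0 0 255;0 0 0 0 255;0 0 0 0 255;0 0 0 0 255;0 0 0 0 255" --squeeze 20

```text
time_s: 3.65
tool_pos: [0.4542, 0.1856, 0.0087]
tool_rot: [180.0, 0.0, 160.5]
force: [-0.4, 0.3, 0.5]
grip_width: 0.0431
grasp_force: 20.0
```

arm_command --series "0 0 -5 0 255;0 0 -10 0 255;0 0 -18 0 255;0 0 -18 0 255;0 0 -18 0 255;0 0 -18 0 255;0 0 -18 0 255;0 0 -18 0 255;0 0 -18 0 255;-25 -14 0 0 255;-25 -14 0 0 255;-25 -14 0 0 255;-25 -14 0 0 255;-25 -15 0 0 255;-25 -15 0 0 255;-25 -15 0 0 255;-25 -15 0 0 255;-25 -15 0 0 255;-25 -15 0 0 255"

```text
time_s: 5.23
tool_pos: [0.6418, -0.0366, 0.1505]
tool_rot: [180.0, 0.0, 160.5]
force: [-0.0, 0.1, -0.0]
grip_width: 0.0429
grasp_force: 20.0
```

arm_command --series "0 0 0 0 255;0 0 0 0 255;0 0 0 0 255;0 0 0 0 255"

```text
time_s: 5.57
tool_pos: [0.6405, -0.0338, 0.1498]
tool_rot: [179.9, -0.0, 160.6]
force: [0.2, 0.6, 0.1]
grip_width: 0.0433
grasp_force: 20.0
```

Run:
```python
from h import *
r,p,o=pose();im=cams.read_camera('wrist');cv2.imwrite('pics/w2.png',im)
cv2.imwrite('pics/w2z.png',cv2.resize(im[120:360,120:440],(800,600),interpolation=cv2.INTER_CUBIC))
print(p,o['tool_rot'],o['grip_width'],o['time_s'])
tip=np.array([.586,-.016,.1]);print('tip',proj('wrist',tip,(r,p)))
for x in (-2,0,2):print('sleeve top',proj('wrist',p+r@np.array([x/1e3,0,-.031]),(r,p)))
print(blobs(im,(18,215,60),(30,255,255),100),blobs(im,(100,130,50),(120,255,255),300))
```

```text
[ 0.64052544 -0.03380764  0.14978393] [ 1.79933975e+02 -4.19509821e-02  1.60581726e+02] 0.04328782899741522 5.5667
tip [275.05357028 156.75842496]
sleeve top [277.24436749 304.0391399 ]
sleeve top [277.24496009 300.407731  ]
sleeve top [277.24555266 296.72678238]
[([233, 232, 90, 59, 4017], [277.5, 264.8]), ([243, 319, 70, 17, 779], [278.0, 325.9])] [([218, 87, 121, 120, 7414], [278.8, 146.6])]
```

View pics/w2z.png

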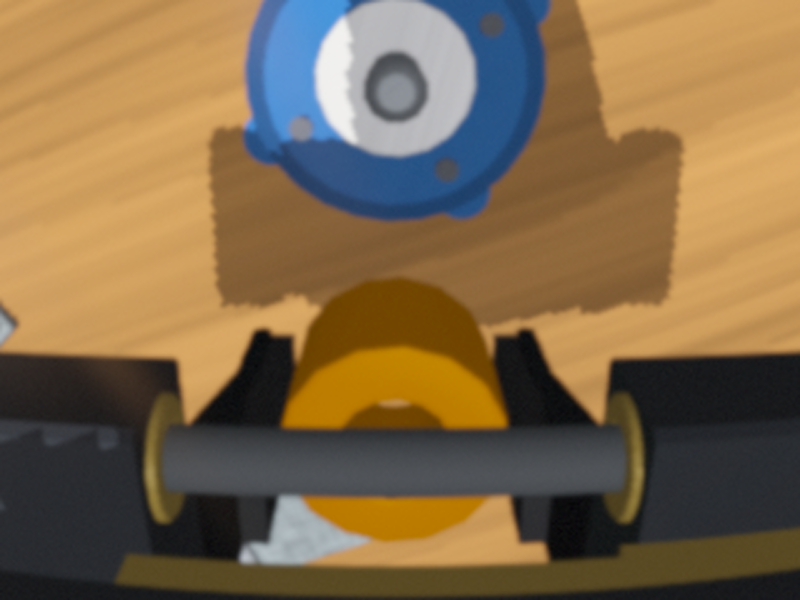

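The crop shows the shaft tip at about (397,90), which is full-image (278.8,156). The held sleeve's top rim spans crop rows 348–540 and columns 283–508. I'll solve for both in tool coordinates.

Run:
```python
from h import *
r,p,o=pose()
for zt in(-.031,-.033):
  for x in (-4,-2,0,2,4):print(zt,x,[proj('wrist',p+r@np.array([(x+s)/1e3,0,zt]),(r,p))[1].round(1) for s in(22,-22)])
print(proj('wrist',p+r@np.array([0,.022,-.031]),(r,p)),proj('wrist',p+r@np.array([0,-.022,-.031]),(r,p)))
a=at('wrist',(278.8,156),.1,(r,p));print('tip',a,r.T@(a-p)*1e3)
a=at('wrist',(278.8,151),.05,(r,p));print('shoulder(396,77 crop)',a,r.T@(a-p)*1e3)
```

```text
-0.031 -4 [np.float64(265.5), np.float64(343.8)]
-0.031 -2 [np.float64(261.4), np.float64(340.8)]
-0.031 0 [np.float64(257.2), np.float64(337.7)]
-0.031 2 [np.float64(253.0), np.float64(334.5)]
-0.031 4 [np.float64(248.7), np.float64(331.3)]
-0.033 -4 [np.float64(267.4), np.float64(346.3)]
-0.033 -2 [np.float64(263.3), np.float64(343.2)]
-0.033 0 [np.float64(259.1), np.float64(340.1)]
-0.033 2 [np.float64(254.8), np.float64(336.9)]
-0.033 4 [np.float64(250.5), np.float64(333.7)]
[324.38037959 299.82796501] [230.10317694 299.84091001]
tip [ 0.58638032 -0.01346643  0.1       ] [57.79919765  1.04223885 49.88619821]
shoulder(396,77 crop) [ 0.5872894  -0.01345001  0.05      ] [56.92164614  1.30219529 99.88608853]
```

arm_command --series "12 0.8 0 0 255;15 0 0 0 255;15 0 0 0 255;10 0 0 0 255;5.4 0 0 0 255;0 0 9 0 255;0 0 9 0 255;0 0 9 0 255;0 0 6 0 255;0 0 3 0 255;0 0 0 0 255;0 0 0 0 255;0 0 0 0 255;0 0 0 0 255"

```text
time_s: 6.78
tool_pos: [0.5877, -0.0157, 0.114]
tool_rot: [180.0, 0.1, 160.5]
force: [-0.0, -0.6, -1.7]
grip_width: 0.0431
grasp_force: 20.0
```

Run:
```python
from h import *
r,p,o=pose();print(p,o['force'],o['time_s'], r.T@(np.array([.5868,-.01345,.1])-p)*1e3)
im=cams.read_camera('wrist');a=cv2.resize(im[200:350,180:380],(400,300),interpolation=cv2.INTER_CUBIC)
im=cams.read_camera('scene');b=cv2.resize(im[180:280,250:350],(300,300),interpolation=cv2.INTER_CUBIC)
cv2.imwrite('pics/p3.png',np.hstack([a,b]))
```

```text
[ 0.58765321 -0.01572529  0.11402295] [-0.04291265 -0.56497841 -1.65879138] 6.7833 [ 1.57754158  1.8538845  14.0222162 ]
```

View pics/p3.png

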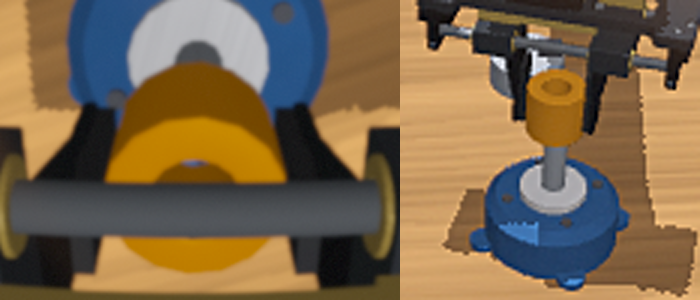

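The sleeve is just above the tip and looks close to coaxial in both views. The shaft sits about 1 mm to +y. I'll nudge it and lower while watching the force.

arm_command --series "0.5 0.7 2 0 255;0 0 2 0 255;0 0 2 0 255;0 0 2 0 255;0 0 2 0 255;0 0 2 0 255;0 0 0 0 255;0 0 0 0 255;0 0 0 0 255"

```text
time_s: 7.63
tool_pos: [0.587, -0.0149, 0.1016]
tool_rot: [180.0, 0.0, 160.5]
force: [-0.0, -0.5, -0.8]
grip_width: 0.043
grasp_force: 20.0
```

arm_command --series "0 0 3 0 255;0 0 3 0 255;0 0 3 0 255;0 0 3 0 255;0 0 3 0 255;0 0 3 0 255;0 0 3 0 255;0 0 0 0 255;0 0 0 0 255;0 0 0 0 255"

```text
time_s: 8.47
tool_pos: [0.5871, -0.0148, 0.0807]
tool_rot: [180.0, 0.0, 160.5]
force: [0.1, -0.0, -0.4]
grip_width: 0.0427
grasp_force: 20.0
```

arm_command --series "0 0 3 0 255;0 0 3 0 255;0 0 3 0 255;0 0 3 0 255;0 0 3 0 255;0 0 3 0 255;0 0 1 0 255;0 0 1 0 255;0 0 0 0 255;0 0 0 0 255;0 0 0 0 255"

```text
time_s: 9.38
tool_pos: [0.5871, -0.0148, 0.0607]
tool_rot: [180.0, 0.0, 160.5]
force: [0.3, 0.1, 0.4]
grip_width: 0.0429
grasp_force: 20.0
```

arm_command --series "0 0 1 0 255;0 0 0.5 0 255;0 0 0.5 0 255;0 0 0 0 255;0 0 0 0 255"

```text
time_s: 9.8
tool_pos: [0.587, -0.0147, 0.0587]
tool_rot: [180.0, 0.0, 160.5]
force: [-0.4, -0.2, 1.4]
grip_width: 0.0429
grasp_force: 20.0
```

arm_command --series "0 0 0.5 0 255;0 0 0.5 0 255;0 0 0 0 255;0 0 0 0 255"

```text
time_s: 10.13
tool_pos: [0.587, -0.0148, 0.0587]
tool_rot: [180.0, -0.0, 160.5]
force: [-3.9, 0.8, 8.1]
grip_width: 0.0433
grasp_force: 20.0
```

It's seated: 8 N up and z stopped at 58.7 mm. I'll release it and retreat upward.

arm_command --series "0 0 -0.7 0 255;0 0 0 0 130;0 0 0 0 60;0 0 0 0 60;0 0 0 0 0;0 0 0 0 0;0 0 0 0 0;0 0 0 0 0;0 0 0 0 0;0 0 -4 0 0;0 0 -10 0 0;0 0 -18 0 0;0 0 -18 0 0;0 0 -20 0 0;0 0 -20 0 0;0 0 0 0 0"

```text
time_s: 11.47
tool_pos: [0.5899, -0.0151, 0.1538]
tool_rot: [179.8, 0.4, 160.5]
force: [0.5, -1.3, -0.5]
grip_width: 0.0869
grasp_force: 0.0
```

Run:
```python
from h import *
r,p,o=pose();print(p,o['force'],o['time_s'])
im=cams.read_camera('scene');cv2.imwrite('pics/s4.png',np.hstack([cv2.resize(im[190:290,240:340],(400,400),interpolation=cv2.INTER_CUBIC),cv2.resize(im[200:300,140:240],(400,400),interpolation=cv2.INTER_CUBIC)]))
X=np.array([.587,-.0148,0]);print([(proj('scene',X+[0,0,z])-[240,190])*4 for z in(.05,.09,.1)])
```

```text
[ 0.5899454  -0.01505682  0.15377888] [ 0.51283464 -1.2569319  -0.47293154] 11.4667
[array([239.85044164, 205.20664577]), array([243.1240732, 151.2967723]), array([243.96793877, 137.40006906])]
```

View pics/s4.png

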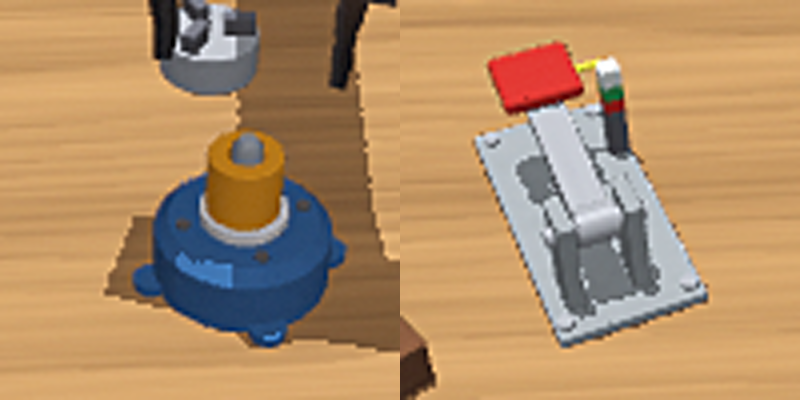

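The sleeve is home on the shoulder, with the shaft standing proud of it. The lever is released, with its pointer in the white band. Now I'll go above the pad with the fingers closed.

arm_command --series "0 0 0 0 0;-2.6 -21 0 0 0;-2.6 -21 0 0 0;-2.6 -21 0 0 0;-2.6 -21 0 0 0;-2.6 -21 0 0 0;-2.6 -21 0 0 255;-2.6 -21 0 0 255;-2.6 -21 0 0 255;-2.6 -21 0 0 255;-2.6 -21 0 0 255;-2.6 -21 0 0 255;-2.6 -21 0 0 255;-2.6 -21 0 0 255;-2.6 -22 0 0 255;0 0 0 0 255;0 0 0 0 255;0 0 0 0 255"

```text
time_s: 13.02
tool_pos: [0.5225, -0.304, 0.1473]
tool_rot: [179.9, -0.1, 160.5]
force: [1.0, 0.9, -0.7]
grip_width: 0.0149
grasp_force: 0.0
```

Run:
```python
from h import *
r,p,o=pose();im=cams.read_camera('wrist');cv2.imwrite('pics/w5.png',im);print(p,o['force'],o['grip_width'],o['time_s'])
print(proj('wrist',np.array([.523,-.306,.084]),(r,p)),blobs(im,(0,170,90),(6,255,255),150))
for x in blobs(im,(0,170,90),(6,255,255),150):
    a=at('wrist',x[1],.084,(r,p));print(a,r.T@(a-p)*1e3)
```

```text
[ 0.52245086 -0.3039525   0.14730653] [ 1.00114189  0.91897993 -0.67760669] 0.01494640352701216 13.0167
[274.72687583 235.15756226] [([110, 0, 99, 56, 2023], [155.2, 26.5]), ([237, 197, 78, 71, 2970], [275.8, 232.4])]
[ 0.34712439 -0.3345474   0.084     ] [154.93237977 -87.45140517  63.49286753]
[ 0.52124704 -0.304541    0.084     ] [ 0.83043884 -1.01277311 63.30715976]
```

View pics/w5.png

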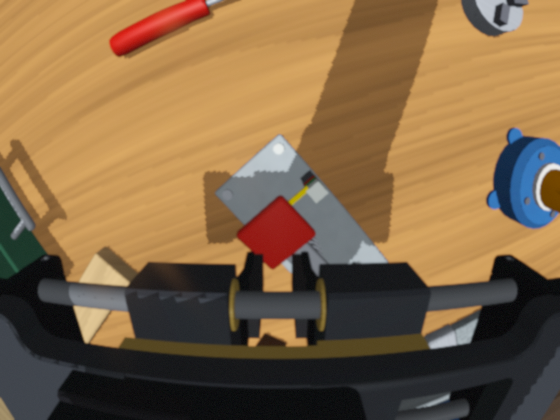

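The pad, centred at (276,232), lies within about 1 mm of the TCP axis. The gauge post at (315,188) is clear of the closed fingers. Lowering now.

arm_command --series "0.5 -1 6 0 255;0 0 12 0 255;0 0 12 0 255;0 0 12 0 255;0 0 8 0 255;0 0 4 0 255;0 0 0 0 255;0 0 0 0 255;0 0 0 0 255;0 0 0 0 255"

```text
time_s: 13.9
tool_pos: [0.5223, -0.3061, 0.095]
tool_rot: [180.0, 0.1, 160.5]
force: [0.2, -0.3, 0.2]
grip_width: 0.0003
grasp_force: 0.0
```

arm_command --series "0 0 2 0 255;0 0 2 0 255;0 0 2 0 255;0 0 2 0 255;0 0 2 0 255;0 0 2 0 255;0 0 0 0 255;0 0 0 0 255;0 0 0 0 255"

```text
time_s: 14.65
tool_pos: [0.5212, -0.3061, 0.0826]
tool_rot: [-180.0, -0.0, 160.4]
force: [-3.4, 0.9, 5.0]
grip_width: 0.0005
grasp_force: 2.5
```

Contact made: 5 N at 82.6 mm. About 12 mm remains.

arm_command --series "0 0 1.5 0 255;0 0 1.5 0 255;0 0 1.5 0 255;0 0 1.5 0 255;0 0 1.5 0 255;0 0 1.5 0 255;0 0 1 0 255;0 0 0 0 255;0 0 0 0 255;0 0 0 0 255;0 0 0 0 255"

```text
time_s: 15.57
tool_pos: [0.5198, -0.3068, 0.0726]
tool_rot: [-179.9, -0.2, 160.4]
force: [-6.3, 0.4, 8.0]
grip_width: 0.0004
grasp_force: 3.8
```

arm_command --series "0 0 1.5 0 255;0 0 0 0 255;0 0 0 0 255;0 0 0 0 255;0 0 0 0 255"

```text
time_s: 15.98
tool_pos: [0.52, -0.3069, 0.0713]
tool_rot: [-179.9, -0.1, 160.4]
force: [-5.9, -0.2, 8.1]
grip_width: 0.0003
grasp_force: 4.0
```

Run:
```python
from h import *
r,p,o=pose();print(p,o['force'],o['time_s'])
im=cams.read_camera('scene');cv2.imwrite('pics/s6.png',np.hstack([cv2.resize(im[190:290,240:340],(300,300),interpolation=cv2.INTER_CUBIC),cv2.resize(im[200:260,150:210],(480,480),interpolation=cv2.INTER_CUBIC)[:300]]))
```

```text
[ 0.51998988 -0.30693916  0.0712943 ] [-5.86229898 -0.22162072  8.14426658] 15.9833
```

View pics/s6.png

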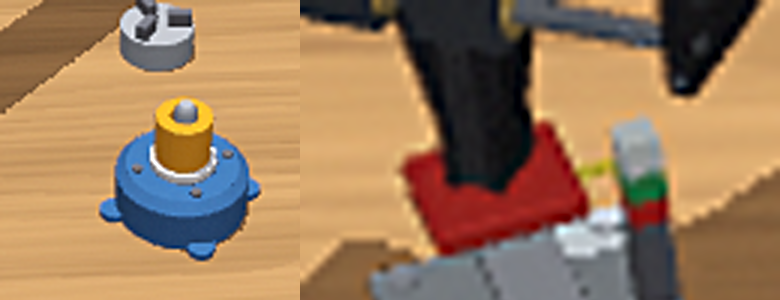

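The sleeve is still home. The pointer has dropped about 4 px, roughly 13 mm, which puts it at the green band level. Together with 8.1 N and z≈71 mm, that is half travel. I'll trim slightly, hold and hand in.

arm_command --series "0 0 0.7 0 255;0 0 0 0 255;0 0 0 0 255;0 0 0 0 255;0 0 0 0 255;0 0 0 0 255;0 0 0 0 255;0 0 0 0 255;0 0 0 0 255;0 0 0 0 255"

```text
time_s: 16.87
tool_pos: [0.5199, -0.307, 0.0706]
tool_rot: [-179.9, -0.1, 160.4]
force: [-6.1, -0.1, 9.0]
grip_width: 0.0004
grasp_force: 4.2
```

```bash
python3 -c "
from cell import env,telemetry
o=telemetry.get_obs();print(o['tool_pos'],o['force']);print(env.sign_off())"
```

```text
[ 0.51991114 -0.30696169  0.07064872] [-6.09557371 -0.07602157  8.96035137]
the job is handed in; nothing more can be done
None
```

The amber sleeve is home on the spindle shoulder and released. I handed the job in at about 17 s with the gripper holding the lever near half travel (pad at about 71 mm, about 9 N); sign-off returned no verdict.

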